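# Unlock the lid stay and shut the grinding chest

### The job

Shut the steel chest of grinding discs: pull the folding stay's knee up past centre by its pull knob so that the stay unlocks while the lid is still up, then lower the lid gently under control all the way (it falls and slams if let go) and press it down until it clicks fully home in its catch. Press only as hard as the catch needs, do not drag or tip the chest, leave the other things on the bench alone, and let go at the end.

Things in the scene. Friction and masses are not known exactly. Their poses are not given: they have to be found in the camera images.
- base: Dark steel base plate under the chest, 180 x 230 x 12 mm, standing loose on the bench, about 9.2 kg with all it carries; origin under its centre, axes as the chest's. Four soft rubber mounts on it carry the chest, which rises or sinks by some millimetres when it is pulled or pressed.
- chest: Grey steel chest, 190 mm deep (its x), 240 mm wide (its y), 85 mm high to the rim, 4 mm walls. Origin under its centre, 30 mm above the bench, z up. Its front faces its own -x; the lid hinges along y at x = +95 mm, z = 85 mm. The folding stay is outside the -y side wall (the side towards the robot).
- lid_hinge (a point): Middle of the lid's hinge line. The lid is a 5 mm steel sheet, 190 x 240 mm, 0.45 to 0.75 kg. With the stay unlocked, friction holds the lid only while it is near upright; further down it falls by itself.
- lid (a joint): Lid angle in rad: 0 shut, about 1.39 (nearly upright) at the start, stay locked. Lowered gently the lid comes to rest on its catch about 0.06 rad open.
- catch_roller (a point): Sprung roller of the catch, inside the middle of the chest's front wall, 16 mm below the rim; a tongue under the lid must be pressed past it. Near shut this takes roughly 10 to 20 N downward at the bar; the force drops as the lid clicks in; pressed on until firm, it stays at about 0 rad. The stop at 0 is hard, so the force rises steeply there.
- lid_bar (a point): Middle of the lid's grab bar: round steel, 12 mm diameter, 120 mm long, parallel to the hinge, 48 mm beyond the lid's free edge on an arm at either end, 238 mm from the hinge line. On top when the lid is open (about 350 mm above the bench), in front of the chest at 120 mm when shut. It can turn between gripping fingers.
- pull_knob (a point): Middle of the grip of the black pull knob at the stay's knee: a 16 mm round pin along the chest's y, sticking out sideways 52 mm from the stay's links to a 24 mm end flange (this point is 24 mm short of the flange); about 160 mm above the bench. To unlock, move it up and to the chest's front (-x) on its arc about stay_pivot, some 13 mm; this takes about 5 to 10 N.
- stay_pivot (a point): Where the stay's lower link pivots on the chest's side wall (chest x = -33 mm, z = 77 mm), 88 mm from the knob's axis; the knob swings about it in the chest's x-z plane.
- knee (a joint): Fold of the stay's knee in rad: about -0.2 at the start (locked on its stop, just below centre), 0 with both links in line, positive when lifted past centre; about 2.8 with the lid shut. Friction holds it where it is left while the lid is near upright.
- bench: Blue steel work bench; origin at the middle of its top, z = 0.
- pipe_stub: Bystander: short dark steel pipe, 76 mm across, 75 mm tall, standing behind the lid; origin at the centre of its underside.
- offcut: Bystander: dark steel offcut, 110 x 70 x 14 mm, lying in front of the chest; origin at the centre of its underside.
- scraper: Bystander: hand brush about 200 mm long, lying behind the chest; origin at the middle of its underside.

How it is judged:
By the outcome, as a careful person would: the job done as asked, in the order asked, and still so for the second after the job is handed in, with the robot touching nothing.
It also fails if it takes over 72 s, if anything falls off the work surface, if the arm or the gripper's body presses on something with over 40 N, if the wrist force passes 120 N, or if a joint passes its speed limit or range.

### The arm

A 6-joint arm with a two-finger parallel gripper is mounted at the origin on the work surface. World frame = base frame: x ahead of the robot, y to its left, z up, the work surface at z = 0. Lengths are in mm, angles in degrees, forces in N, time in s.
With the tool pointing down it reaches from about 350 to 850 mm from the base axis. Payload 8.1 kg.
Tool frame: the origin (TCP) lies between the finger pads; the fingertips stand 22 mm ahead of it and the grasp point (between the pads) lies 3 mm ahead of it; z points along the fingers, y is the direction in which the jaws open and shut (so a half turn about z gives the same grasp; the last joint's range is limited). The gripper opens to 85 mm and grips with 20 to 120 N. Pads are 22 mm wide; open, the fingers measure 114 mm over their backs; the gripper's body (76 mm by 85 mm) begins 54 mm behind the grasp point. The pads swing forward as they close: fully open they stand 13 mm farther back than shut.
Start: joints at [-69.637, 7.471, 85.268, -0, 87.261, -4.893], TCP at [256.018, -542.642, 253.292] pointing down, gripper open.
Joint ranges: [-169.43, 169.43], [-51.17, 129.36], [1.28, 143.12], [-76.62, 256.62], [0, 156.53], [-152.29, 152.29]. Speed limits (degrees/s): [136.94, 136.94, 159.86, 180, 180, 180].

### API

Orientations are given as [roll, pitch, yaw] about the fixed x, y, z axes, in that order (R = Rz(yaw) Ry(pitch) Rx(roll)).
In Python, from bench import r gives the robot as it stands.
- The arm moves only by the tool drive_tool, never from a script. Its argument "moves" is a list of rows, each a list of 2 entries, a list of its own where there are three numbers: the shift along the world's x, y, z in mm, then the turn about the world's z in degrees. A call has exactly 8 rows; each row is the pose to reach, as a shift and turn from the pose commanded when the call began; what a row does not reach only later rows make up. A row lasts 1/12 s, in which the tool goes at most 41.7 mm and 7.16 degrees, less where a joint would pass 70% of its speed; a pose out of reach is approached as far as the arm can. A call with a gripper value outside its range is refused whole. "fingers" is the finger opening in mm, from 0 to 85.4, set as the call begins (left out, the last holds). The fingers move at their own pace and stop on an object; "squeeze" is the grip in N (left out, the last holds). Time passes only in rows, so rows that repeat a pose let the fingers close, or fill a call up. It gives the time, the measured TCP pose, the force and the opening at its end, in the units of the state.
- r.sense(): the state, without advancing time (a new reading comes with each control period).
- r.snapshot(name): name is "scene" or "side" or "wrist"; returns a dict with "pixels" (420x560x3 uint8, red, green, blue), "camera_matrix" (3x3 intrinsics, pixels), "xyz" and "orientation" of the camera in the world. Camera axes: x right, y down, z forward; pixel columns grow to the right and rows downward; lengths in mm; the calibration is good to about 2 mm. A picture is of the moment at which its call begins. There is no depth.
- r.hand_in(): hands the job in, once; it reports no verdict.
The state is a dict: "time": time; "joint_pos": joint angles; "qd": joint speeds; "joint_efforts": joint torques, N m; "tool_pos": TCP position; "tcp_rot": TCP orientation; "ft_force": force on the tool from outside, world axes, zero at the start; "wrist_torque": the same for the moment, N m; "finger_gap": finger opening in mm.
Only numpy, scipy, OpenCV 4.12 (cv2) and the standard library are available. Lean on these libraries where they do the work, as an engineer would, in place of code of your own. Each camera call takes 0.05 s, during which the arm holds its last target.

## Working session

There is one attempt and no reset: what is moved stays moved. The work goes in short steps, Python scripts to look and compute and a tool call to move; the robot and the scene stay as the last step left them, time stands still between calls to the robot, and variables do not carry over. Pictures are saved under pics/ and viewed, and the job is handed in when it is done.

Besides the shell and the picture viewer there is one more tool, called after "Request:" by a JSON object that holds its "fn" and its "kwargs". drive_tool: Moves the arm, as the interface text tells. Its arguments: {"type":"object","properties":{"moves":{"type":"array","items":{"type":"array"}},"fingers":{"type":"number"},"squeeze":{"type":"number"}},"required":["moves"]}

```bash
mkdir -p pics; ls
cat > h.py <<'E'
import numpy as np, cv2
from bench import r
def snap(n,f):
    s=r.snapshot(n); cv2.imwrite('pics/'+f+'.png',cv2.cvtColor(s['pixels'],cv2.COLOR_RGB2BGR))
    np.savez('pics/'+f+'.npz',K=s['camera_matrix'],t=s['xyz'],o=s['orientation'],p=s['pixels'])
    return s
E
python3 - <<'E'
from h import *
for n in ['scene','side','wrist']:
    s=snap(n,n+'0'); print(n,s['camera_matrix'],s['xyz'],s['orientation'])
print(r.sense())
E
```

```text
pics
scene [[505.14546988   0.         268.43105772]
 [  0.         505.14546988 211.90669748]
 [  0.           0.           1.        ]] [1290.84159396  169.70739142 1023.93152268] [-1.37908984e+02  3.27882645e-02  9.86911606e+01]
side [[531.64006489   0.         281.28661047]
 [  0.         531.64006489 202.46104534]
 [  0.           0.           1.        ]] [  23.09356111  593.77910908 1152.60526468] [-141.74242867   -0.92819283 -134.57075226]
wrist [[351.96112325   0.         282.4596749 ]
 [  0.         351.96112325 202.72570456]
 [  0.           0.           1.        ]] [ 327.93651597 -508.16495054  373.10676139] [161.83734011   0.18035695 -64.72583958]
{'time': 0.15, 'joint_pos': array([-6.96367498e+01,  7.50561162e+00,  8.53146074e+01,  6.81851781e-04,
        8.72614228e+01, -4.89264228e+00]), 'qd': array([ 0.09517712, -0.20154199, -0.0617752 , -0.13384946, -0.0114839 ,
       -0.00260277]), 'joint_efforts': array([ 4.76268797e-04, -5.70064259e+01, -5.01157522e+01, -1.59032220e-04,
        9.58590506e-03,  5.11463077e-05]), 'tool_pos': array([ 255.89002032, -542.27019978,  252.48401714]), 'tcp_rot': array([-1.79918714e+02, -7.64169590e-03,  2.52558540e+01]), 'ft_force': array([-0.45980874, -0.72860413, -0.45718502]), 'wrist_torque': array([-0.01582201, -0.04513453,  0.00339699]), 'finger_gap': 85.41315525934647}
```

View pics/scene0.png

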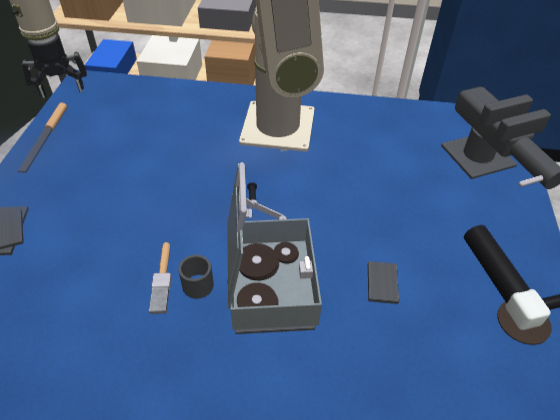

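View pics/side0.png

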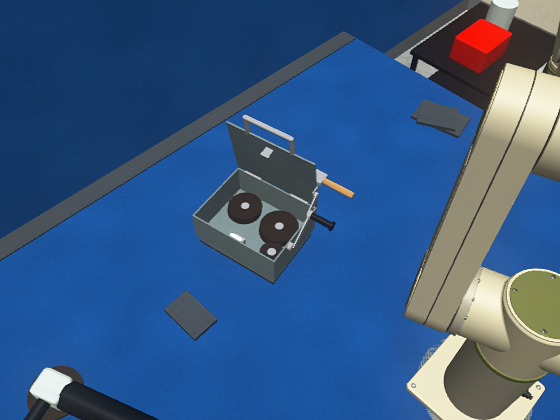

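View pics/wrist0.png

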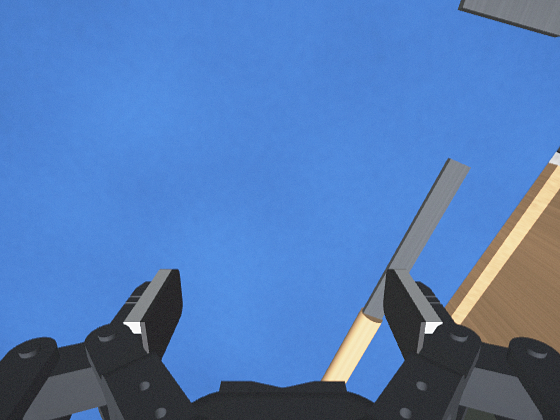

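Run:
```python
import cv2
a=cv2.imread('pics/scene0.png')[150:350,210:350]; cv2.imwrite('pics/c1.png',cv2.resize(a,None,fx=4*0.75,fy=3,interpolation=cv2.INTER_CUBIC))
a=cv2.imread('pics/side0.png')[105:295,180:360]; cv2.imwrite('pics/c2.png',cv2.resize(a,None,fx=3,fy=3,interpolation=cv2.INTER_CUBIC))
```

```text
(no output)
```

View pics/c1.png

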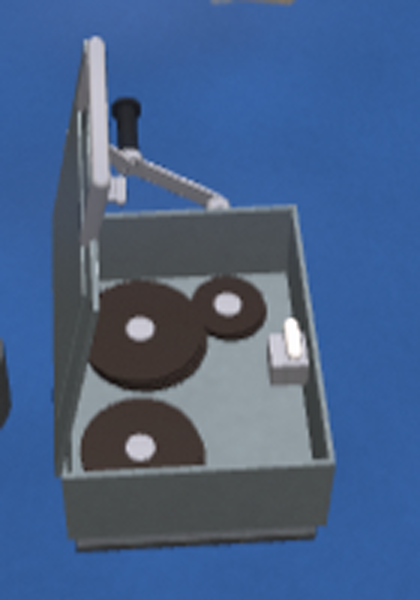

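View pics/c2.png

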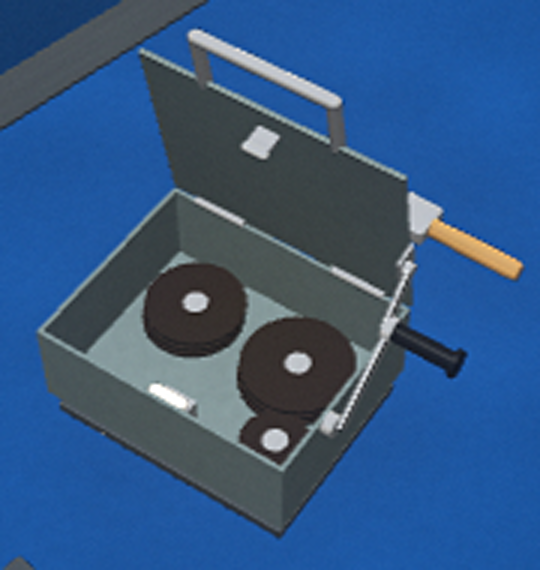

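```bash
cat >> h.py <<'E'
from scipy.spatial.transform import Rotation as R
def ray(f,u,v):
    d=np.load('pics/'+f+'.npz'); k=np.linalg.solve(d['K'],[u,v,1]); k=R.from_euler('xyz',d['o'],degrees=True).as_matrix()@k
    return d['t'],k/np.linalg.norm(k)
def plane(f,u,v,z):
    t,k=ray(f,u,v); return t+k*(z-t[2])/k[2]
def tri(f,p,g,q):
    a,k=ray(f,*p);b,l=ray(g,*q); s=np.linalg.lstsq(np.c_[k,-l],b-a,rcond=None)[0]
    P,Q=a+k*s[0],b+l*s[1]; return (P+Q)/2,np.linalg.norm(P-Q)
E
python3 - <<'E'
from h import *
np.set_printoptions(precision=1,suppress=True)
F='scene0';S='side0'
print('rim',[plane(F,*p,115) for p in [(309,218.7),(320.3,304.7),(231.7,308)]])
print('rim side FL FR HL',[plane(S,*p,115) for p in [(193.7,216),(274.3,260.3),(239,168.3)]])
for n,p,q in [('FR',(309,218.7),(274.3,260.3)),('FL',(320.3,304.7),(193.7,216)),('HL',(231.7,308),(239,168.3)),('barR',(241.7,163.3),(291.7,139)),('barL',(242.7,220.7),(245,116.7)),('flange',(252,184.3),(332,225.7)),('kbase',(253.3,201.7),(310,214.3))]: print(n,*tri(F,p,S,q))
E
```

```text
rim [array([486.4, 144.5, 115. ]), array([720.1, 191.1, 115. ]), array([755.6,  10.5, 115. ])]
rim side FL FR HL [array([711.8, 190.4, 115. ]), array([485.2, 137.4, 115. ]), array([751.8,   7.5, 115. ])]
FR [485.4 141.4 115.9] 6.880611018375952
FL [715.9 189.7 109.3] 3.1301878205527434
HL [753.5   8.3 112.8] 3.78237889272736
barR [570.8   5.7 351.5] 1.091809911105493
barL [701.9  27.1 336.8] 12.119816315847897
flange [438.9  -1.5 162.8] 0.6310869207148349
kbase [496.1  11.7 163.6] 0.576151900657055
```

The scene view shows the chest with the lid up. The knob's flange is at px (252,184) and the bar's robot-side end at (242,163). The side view agrees with both, and the triangulated heights fit: knob 163, bar 350, rim about 113. The chest's y axis is at about 11.6° in world. I'll hover over the knob with the jaws along chest x.

Request:
{"fn": "drive_tool", "kwargs": {"moves": [[[8, 23, 1], 7], [[16, 46, 2], 14], [[25, 69, 3], 21], [[33, 92, 4], 28], [[42, 115, 5], 35], [[50, 138, 6], 42], [[58, 160, 7], 49], [[67, 182, 8], 55.5]], "fingers": 60, "squeeze": 30}}

```text
time: 0.82
tool_pos: [323.0, -359.4, 261.0]
tcp_rot: [-180.0, -0.0, 81.1]
ft_force: [0.9, -0.7, -0.3]
finger_gap: 60.4
```

Request:
{"fn": "drive_tool", "kwargs": {"moves": [[[8, 23, 1], 7], [[16, 46, 2], 14], [[25, 69, 3], 21], [[33, 92, 4], 28], [[42, 115, 5], 35], [[50, 138, 6], 42], [[58, 160, 7], 49], [[67, 182, 8], 55.5]]}}

```text
time: 1.48
tool_pos: [390.0, -177.4, 269.2]
tcp_rot: [-180.0, -0.0, 136.6]
ft_force: [0.2, 0.1, 0.0]
finger_gap: 60.4
```

Request:
{"fn": "drive_tool", "kwargs": {"moves": [[[8, 23, 1], 7], [[16, 46, 1], 14], [[25, 69, 1], 21], [[33, 92, 1], 28], [[42, 115, 1], 35], [[50, 138, 1], 42], [[58, 160, 1], 49], [[67, 182, 1], 55.4]]}}

```text
time: 2.15
tool_pos: [457.0, 4.6, 270.1]
tcp_rot: [180.0, -0.0, -168.0]
ft_force: [0.1, -0.7, -0.4]
finger_gap: 60.0
```

Run:
```python
from h import *
for n in ['scene','side','wrist']: snap(n,n+'1')
s=r.sense(); print({k:np.round(s[k],1) for k in ['time','tool_pos','tcp_rot','ft_force','finger_gap','joint_pos']})
```

```text
{'time': np.float64(2.3), 'tool_pos': array([457. ,   4.6, 269.9]), 'tcp_rot': array([ 180. ,   -0. , -168.2]), 'ft_force': array([-0.3, -0.7, -0.3]), 'finger_gap': np.float64(59.9), 'joint_pos': array([  -5.9,  -15.6,  105.5,    0. ,   90.1, -107.7])}
```

View pics/wrist1.png

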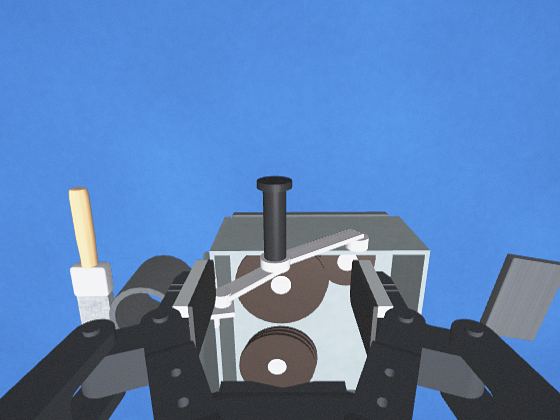

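View pics/scene1.png

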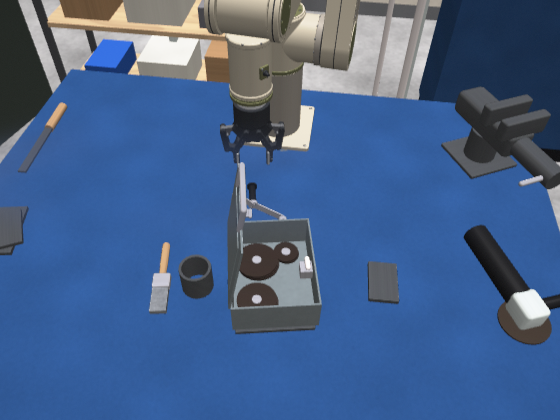

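View pics/side1.png

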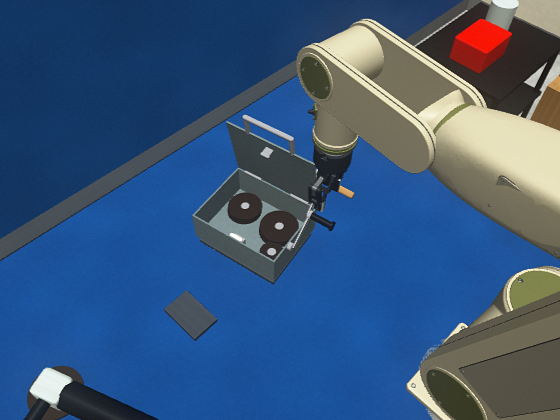

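Run:
```python
from h import *
np.set_printoptions(precision=1,suppress=True)
W='wrist1'
print('flange',plane(W,274.5,183,163),'base',plane(W,275,260,163))
print('tri flange scene', *tri('scene0',(252,184.3),W,(274.5,184)), *tri('side0',(332,225.7),W,(274.5,184)))
print('rim FR,HR-ish',plane(W,429,250,115),plane(W,210,250,115))
img=cv2.imread('pics/wrist1.png')[160:320,150:450]; cv2.imwrite('pics/c3.png',cv2.resize(img,None,fx=2.6,fy=2.6,interpolation=cv2.INTER_CUBIC))
```

```text
flange [439.3  -2.7 163. ] base [495.1   9.2 163. ]
tri flange scene [439.7  -1.8 163.3] 1.5702003256294057 [439.9  -2.6 161.3] 0.9112499249138577
rim FR,HR-ish [482.5 141.3 115. ] [521.8 -43.3 115. ]
```

View pics/c3.png

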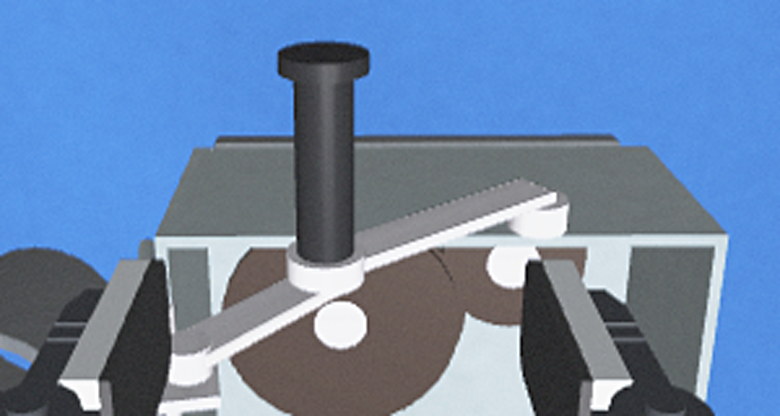

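The wrist view shows the knob from flange (274,183) to base (275,260). It is aligned with the tool, and all three cameras agree within 2 mm. Descending over it.

Request:
{"fn": "drive_tool", "kwargs": {"moves": [[[0.5, -1.5, -8], 0], [[0.5, -3, -17], 0], [[0.5, -3, -26], 0], [[0.5, -3, -35], 0], [[0.5, -3, -44], 0], [[0.5, -3, -53], 0], [[0.5, -3, -62], 0], [[0.5, -3, -70], 0]], "fingers": 50}}

```text
time: 2.97
tool_pos: [457.2, 0.3, 199.1]
tcp_rot: [180.0, -0.0, -168.4]
ft_force: [0.2, -0.5, -0.1]
finger_gap: 50.0
```

Request:
{"fn": "drive_tool", "kwargs": {"moves": [[[0, 0, -6], 0], [[0, 0, -12], 0], [[0, 0, -18], 0], [[0, 0, -24], 0], [[0, 0, -29], 0], [[0, 0, -33], 0], [[0, 0, -35], 0], [[0, 0, -35], 0]]}}

```text
time: 3.63
tool_pos: [457.3, 0.4, 164.8]
tcp_rot: [180.0, -0.0, -168.3]
ft_force: [-0.0, 0.5, -0.4]
finger_gap: 50.0
```

Run:
```python
from h import *
for n in ['wrist','side']: snap(n,n+'2')
img=cv2.imread('pics/side2.png')[150:270,240:380]; cv2.imwrite('pics/c4.png',cv2.resize(img,None,fx=4,fy=4,interpolation=cv2.INTER_CUBIC))
```

```text
(no output)
```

View pics/wrist2.png

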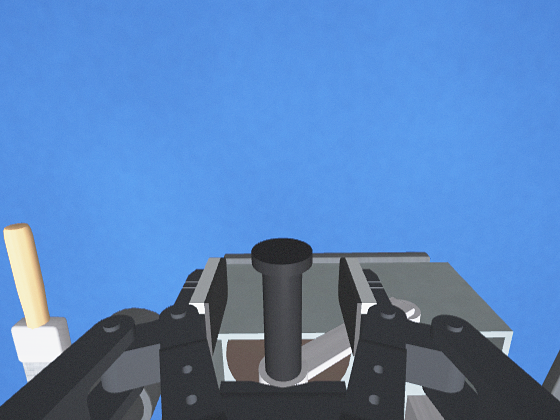

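View pics/c4.png

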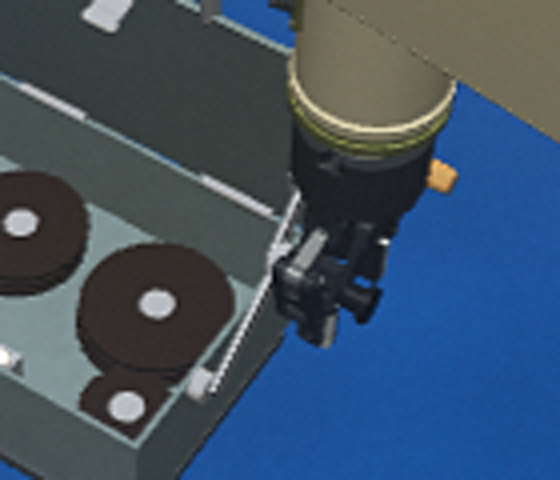

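The pin lies centred between the pads, at col 283 with the pads at 222 to 342. Closing.

Request:
{"fn": "drive_tool", "kwargs": {"moves": [[[0, 0, 0], 0], [[0, 0, 0], 0], [[0, 0, 0], 0], [[0, 0, 0], 0], [[0, 0, 0], 0], [[0, 0, 0], 0], [[0, 0, 0], 0], [[0, 0, 0], 0]], "fingers": 10, "squeeze": 45}}

```text
time: 4.4
tool_pos: [457.7, 0.3, 165.4]
tcp_rot: [-180.0, 0.0, -168.3]
ft_force: [1.2, -0.0, 0.7]
finger_gap: 14.4
```

Run:
```python
from h import *
snap('wrist','wrist3')
s=r.sense(); print({k:np.round(s[k],1) for k in ['time','tool_pos','ft_force','finger_gap']})
```

```text
{'time': np.float64(4.4), 'tool_pos': array([4.577e+02, 3.000e-01, 1.654e+02]), 'ft_force': array([ 1.4, -0.1,  0.3]), 'finger_gap': np.float64(14.6)}
```

View pics/wrist3.png

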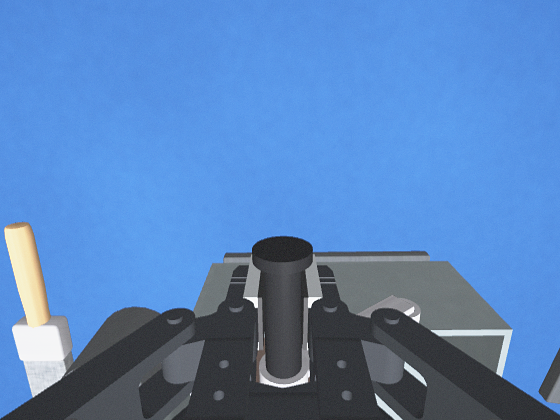

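Request:
{"fn": "drive_tool", "kwargs": {"moves": [[[-0.1, 0.5, 0.7], 0], [[-0.2, 1.1, 1.4], 0], [[-0.4, 1.7, 2.1], 0], [[-0.5, 2.3, 2.8], 0], [[-0.6, 2.8, 3.5], 0], [[-0.7, 3.4, 4.2], 0], [[-0.8, 4.0, 4.8], 0], [[-0.9, 4.5, 5.4], 0]]}}

```text
time: 5.12
tool_pos: [457.2, 2.8, 170.9]
tcp_rot: [-179.8, 0.0, -168.4]
ft_force: [4.6, -11.6, -1.9]
finger_gap: 14.4
```

Request:
{"fn": "drive_tool", "kwargs": {"moves": [[[0, 0.2, 0.8], 0], [[-0.1, 0.5, 1.6], 0], [[-0.2, 0.9, 2.4], 0], [[-0.3, 1.3, 3.2], 0], [[-0.4, 1.7, 4.0], 0], [[-0.5, 2.1, 4.7], 0], [[-0.5, 2.5, 5.4], 0], [[-0.5, 2.5, 5.4], 0]]}}

```text
time: 5.78
tool_pos: [456.4, 6.1, 176.1]
tcp_rot: [-179.8, 0.0, -168.4]
ft_force: [4.3, -7.6, -2.3]
finger_gap: 14.4
```

Run:
```python
from h import *
snap('wrist','wrist4');snap('scene','scene4');snap('side','side4')
s=r.sense(); print({k:np.round(s[k],1) for k in ['time','tool_pos','ft_force','finger_gap']})
a=cv2.imread('pics/scene4.png')[120:340,200:350]; a=cv2.resize(a,None,fx=2.6,fy=2.6,interpolation=cv2.INTER_CUBIC)
b=cv2.imread('pics/side4.png')[105:295,200:345]; b=cv2.resize(b,(390,572),interpolation=cv2.INTER_CUBIC)
cv2.imwrite('pics/c5.png',np.hstack([a,b]))
```

```text
{'time': np.float64(5.9), 'tool_pos': array([456.4,   6.1, 176. ]), 'ft_force': array([ 4.2, -7.8, -3.2]), 'finger_gap': np.float64(14.5)}
```

View pics/wrist4.png

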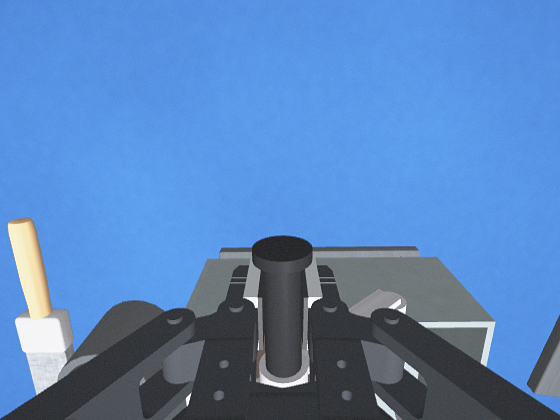

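View pics/c5.png

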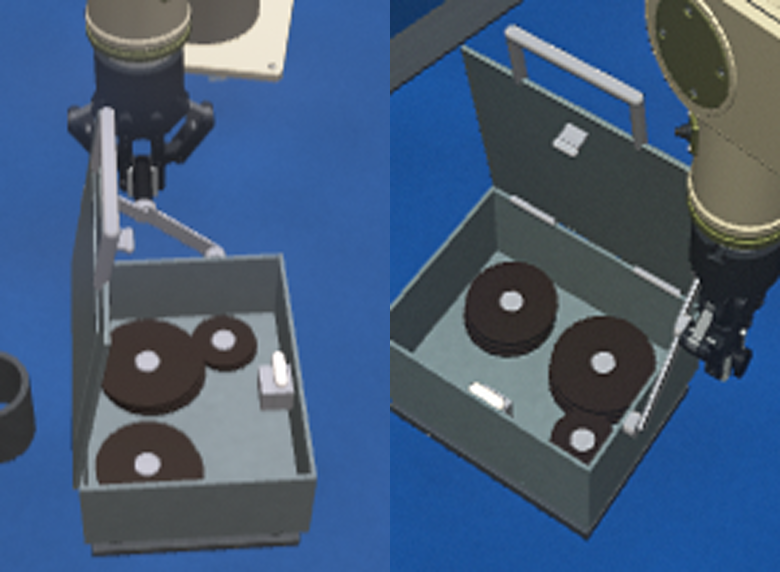

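Request:
{"fn": "drive_tool", "kwargs": {"moves": [[[0, 0.3, 0.6], 0], [[-0.1, 0.7, 1.2], 0], [[-0.2, 1.1, 1.8], 0], [[-0.3, 1.5, 2.4], 0], [[-0.4, 1.9, 3.0], 0], [[-0.4, 2.3, 3.5], 0], [[-0.5, 2.7, 4.0], 0], [[-0.5, 2.7, 4.0], 0]]}}

```text
time: 6.6
tool_pos: [455.8, 8.7, 179.9]
tcp_rot: [-179.8, -0.0, -168.4]
ft_force: [4.1, -7.6, -3.7]
finger_gap: 14.5
```

Run:
```python
from h import *
for n in ['scene','side']: snap(n,n+'5')
f=[]
for n in ['0','5']:
    a=cv2.imread(f'pics/side{n}.png')[150:260,270:350]; f.append(cv2.resize(a,None,fx=5,fy=5,interpolation=cv2.INTER_CUBIC))
cv2.imwrite('pics/c6.png',np.hstack(f))
f=[]
for n in ['0','5']:
    a=cv2.imread(f'pics/scene{n}.png')[150:240,220:300]; f.append(cv2.resize(a,None,fx=5,fy=5,interpolation=cv2.INTER_CUBIC))
cv2.imwrite('pics/c7.png',np.hstack(f))
```

```text
(no output)
```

View pics/c6.png

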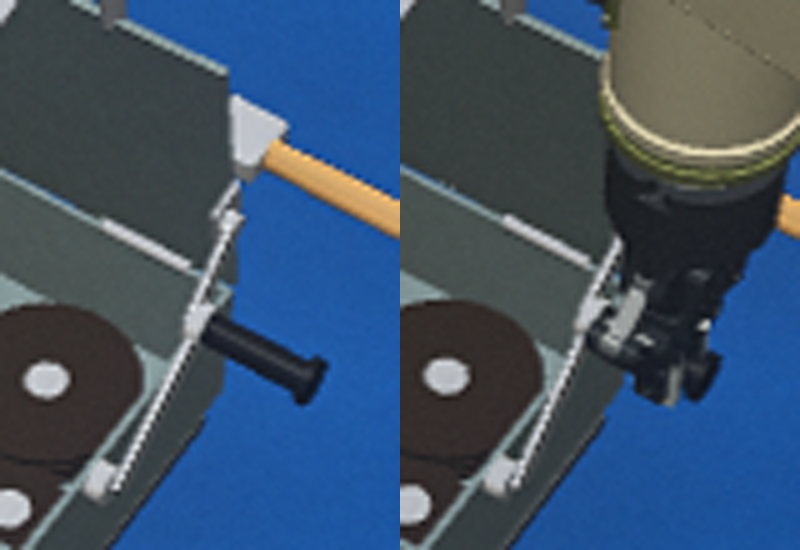

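View pics/c7.png

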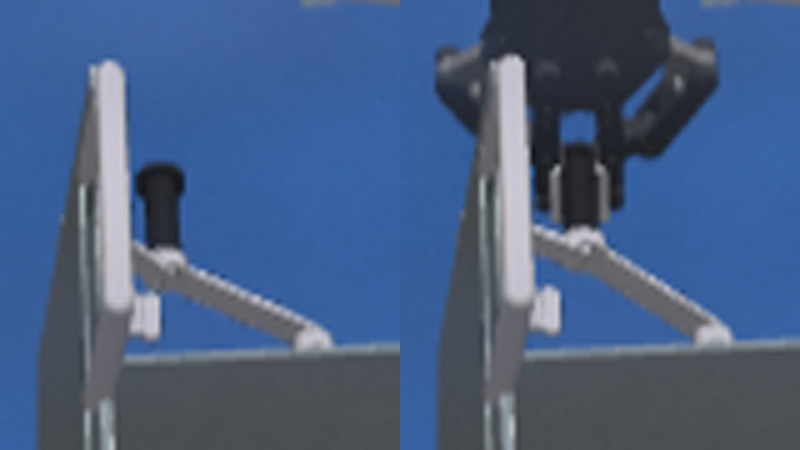

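Request:
{"fn": "drive_tool", "kwargs": {"moves": [[[-0.1, 0.5, 0.6], 0], [[-0.2, 1.0, 1.2], 0], [[-0.3, 1.5, 1.8], 0], [[-0.4, 2.0, 2.4], 0], [[-0.5, 2.5, 3.0], 0], [[-0.6, 3.0, 3.5], 0], [[-0.7, 3.5, 4.0], 0], [[-0.7, 3.5, 4.0], 0]]}}

```text
time: 7.37
tool_pos: [455.0, 12.6, 183.9]
tcp_rot: [-179.9, -0.0, -168.4]
ft_force: [3.3, -5.0, -3.1]
finger_gap: 14.5
```

Run:
```python
from h import *
for n in ['scene','side']: snap(n,n+'6')
f=[]
for n in ['0','6']:
    a=cv2.imread(f'pics/scene{n}.png')[150:240,220:300]; f.append(cv2.resize(a,None,fx=5,fy=5,interpolation=cv2.INTER_CUBIC))
cv2.imwrite('pics/c8.png',np.hstack(f))
```

```text
(no output)
```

View pics/c8.png

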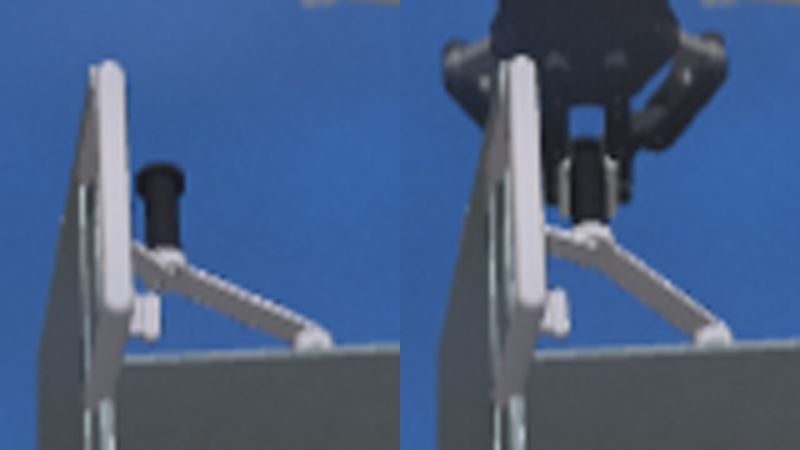

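The bar has now begun to move forward with the knee (crop col 110 to 120), so the stay is past centre and unlocked. Easing off and letting go.

Request:
{"fn": "drive_tool", "kwargs": {"moves": [[[0, -0.5, -0.4], 0], [[0, -1, -0.8], 0], [[0, -1, -0.8], 0], [[0, -1, -0.8], 0], [[0, -1, -0.8], 0], [[0, -1, -0.8], 0], [[0, -1, -0.8], 0], [[0, -1, -0.8], 0]]}}

```text
time: 8.13
tool_pos: [455.0, 12.5, 183.4]
tcp_rot: [-180.0, 0.0, -168.3]
ft_force: [4.4, -2.2, -2.5]
finger_gap: 14.5
```

Request:
{"fn": "drive_tool", "kwargs": {"moves": [[[0, -1, -0.8], 0], [[0, -1, -0.8], 0], [[0, -1, -0.8], 0], [[0, -1, -0.8], 0], [[0, -1, -0.8], 0], [[0, -1, -0.8], 0], [[0, -1, -0.8], 0], [[0, -1, -0.8], 0]], "fingers": 50}}

```text
time: 8.8
tool_pos: [454.9, 11.6, 182.5]
tcp_rot: [180.0, -0.0, -168.3]
ft_force: [-0.2, 0.8, -0.1]
finger_gap: 50.1
```

Run:
```python
from h import *
for n in ['scene','side','wrist']: snap(n,n+'7')
s=r.sense(); print({k:np.round(s[k],1) for k in ['time','tool_pos','ft_force','finger_gap']})
f=[]
for n in ['6','7']:
    a=cv2.imread(f'pics/scene{n}.png')[150:240,220:300]; f.append(cv2.resize(a,None,fx=5,fy=5,interpolation=cv2.INTER_CUBIC))
cv2.imwrite('pics/c9.png',np.hstack(f))
```

```text
{'time': np.float64(9.0), 'tool_pos': array([454.9,  11.6, 182.5]), 'ft_force': array([-0.1, -0.2, -0.4]), 'finger_gap': np.float64(50.1)}
```

View pics/c9.png

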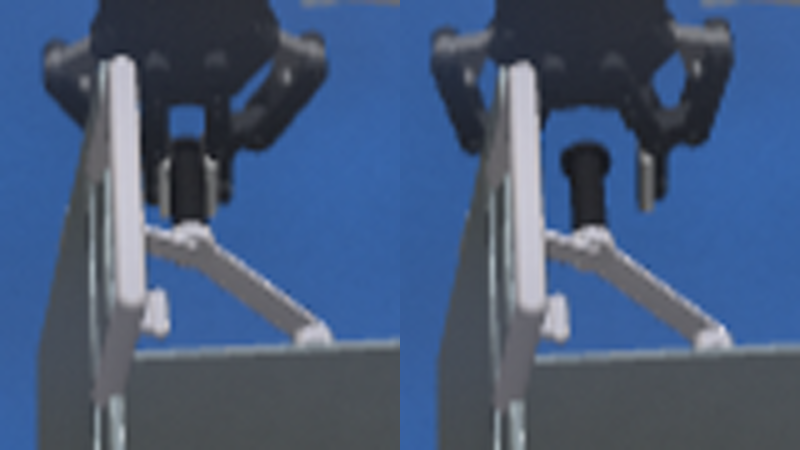

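View pics/wrist7.png

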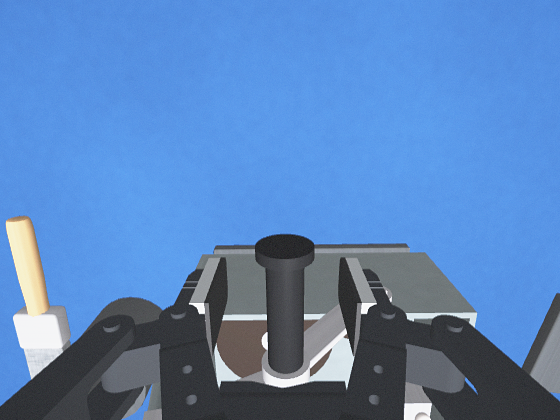

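The knee stayed past centre and the lid is still up. Retracting up and over towards the bar.

Request:
{"fn": "drive_tool", "kwargs": {"moves": [[[-1, 0, 12], 0], [[-4, 0, 30], 0], [[-8, 0, 55], 0], [[-10, 0, 85], 0], [[-10, 0, 115], 0], [[-10, 0, 145], 0], [[-10, 0, 175], 0], [[-10, 0, 200], 0]]}}

```text
time: 9.62
tool_pos: [444.8, 11.6, 386.1]
tcp_rot: [-180.0, 0.1, -168.3]
ft_force: [1.3, 0.5, 0.4]
finger_gap: 50.1
```

Request:
{"fn": "drive_tool", "kwargs": {"moves": [[[0, 0, 25], 0], [[0, 0, 50], 0], [[5, 0, 68], 0], [[15, 0, 75], 0], [[30, 2, 78], 0], [[50, 4, 78], 0], [[70, 6, 78], 0], [[90, 8, 78], 0]], "fingers": 60}}

```text
time: 10.28
tool_pos: [535.5, 19.7, 461.8]
tcp_rot: [-180.0, 0.1, -168.3]
ft_force: [-0.7, 0.2, 0.1]
finger_gap: 60.0
```

Run:
```python
from h import *
for n in ['scene','side','wrist']: snap(n,n+'8')
s=r.sense(); print({k:np.round(s[k],1) for k in ['time','tool_pos','tcp_rot','ft_force','finger_gap']})
f=[]
a=cv2.imread('pics/scene8.png')[150:240,220:300]; f.append(cv2.resize(a,None,fx=5,fy=5,interpolation=cv2.INTER_CUBIC))
a=cv2.imread('pics/side8.png')[100:190,220:300]; f.append(cv2.resize(a,None,fx=5,fy=5,interpolation=cv2.INTER_CUBIC))
cv2.imwrite('pics/c10.png',np.hstack(f))
```

```text
{'time': np.float64(10.4), 'tool_pos': array([535.3,  19.6, 460.2]), 'tcp_rot': array([ 1.800e+02, -1.000e-01, -1.683e+02]), 'ft_force': array([-0. , -0.8,  0.3]), 'finger_gap': np.float64(60.0)}
```

View pics/c10.png

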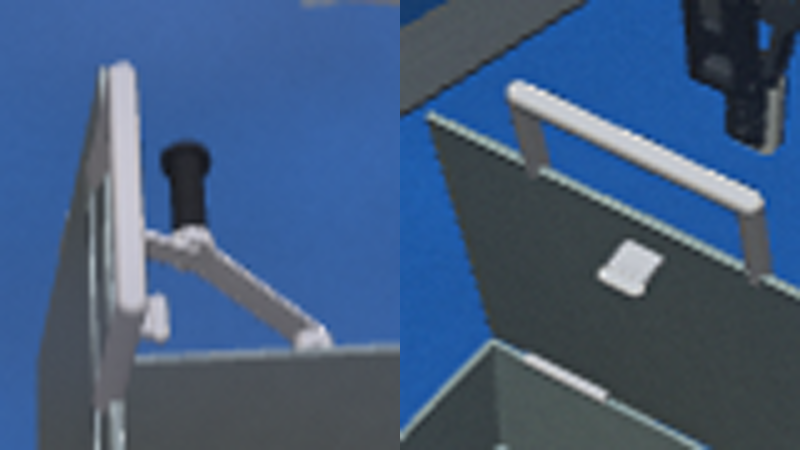

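View pics/wrist8.png

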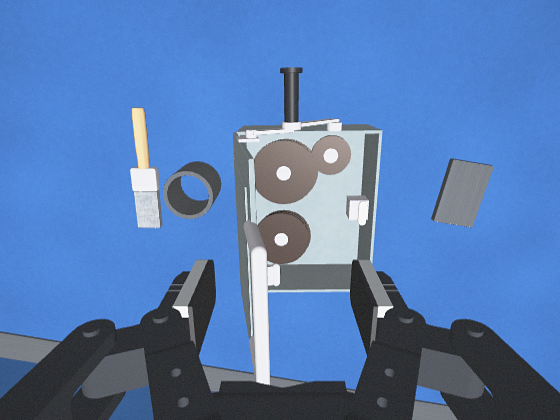

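Run:
```python
from h import *
np.set_printoptions(precision=1,suppress=True)
W='wrist8'
print(plane(W,256,230,349),plane(W,262.5,380,349))
# ends: scene robot-side top, far
e1=tri('scene8',(220+122/5,150+68/5),'side8',(220+(755-400)/5,100+202/5)); print('R',e1)
e2=tri('scene8',(220+128/5,150+303/5),'side8',(220+(517-400)/5,100+92/5)); print('L',e2)
print('R w',tri('side8',(220+(755-400)/5,100+202/5),W,(256,229)))
```

```text
[555.3   5.1 349. ] [685.8  34.4 349. ]
R (array([569.4,  10.1, 350.7]), np.float64(2.743110230892778))
L (array([690.7,  35.3, 348.7]), np.float64(1.254717672782786))
R w (array([561.9,   7.3, 349.6]), np.float64(14.76357140467686))
```

The wrist view shows the bar running from (256,229) to (263,385). All views give its middle at about (630, 22.5, 349), which is 238 mm from the hinge as it should be. Moving over it and down.

Request:
{"fn": "drive_tool", "kwargs": {"moves": [[[14, 0.5, 0], 0], [[28, 1, 0], 0], [[42, 1.5, -2], 0], [[56, 2, -5], 0], [[70, 2.5, -10], 0], [[84, 3, -16], 0], [[95, 3, -22], 0], [[95, 3, -30], 0]], "fingers": 50}}

```text
time: 11.1
tool_pos: [630.4, 22.4, 430.8]
tcp_rot: [-180.0, 0.0, -168.3]
ft_force: [1.2, -0.8, -0.5]
finger_gap: 50.0
```

Request:
{"fn": "drive_tool", "kwargs": {"moves": [[[0, 0, -10], 0], [[0, 0, -20], 0], [[0, 0, -31], 0], [[0, 0, -42], 0], [[0, 0, -53], 0], [[0, 0, -63], 0], [[0, 0, -71], 0], [[0, 0, -76], 0]]}}

```text
time: 11.77
tool_pos: [629.5, 22.6, 352.8]
tcp_rot: [180.0, -0.1, -168.3]
ft_force: [-0.2, 0.0, 0.4]
finger_gap: 49.8
```

Run:
```python
from h import *
for n in ['scene','side','wrist']: snap(n,n+'9')
s=r.sense(); print({k:np.round(s[k],1) for k in ['time','tool_pos','tcp_rot','ft_force','finger_gap']})
f=[]
a=cv2.imread('pics/scene9.png')[150:240,220:300]; f.append(cv2.resize(a,None,fx=5,fy=5,interpolation=cv2.INTER_CUBIC))
a=cv2.imread('pics/side9.png')[100:190,220:300]; f.append(cv2.resize(a,None,fx=5,fy=5,interpolation=cv2.INTER_CUBIC))
cv2.imwrite('pics/c11.png',np.hstack(f))
```

```text
{'time': np.float64(11.9), 'tool_pos': array([629.8,  22.6, 354.1]), 'tcp_rot': array([ 180. ,   -0. , -168.3]), 'ft_force': array([ 0.7, -0.3, -0.3]), 'finger_gap': np.float64(49.9)}
```

View pics/c11.png

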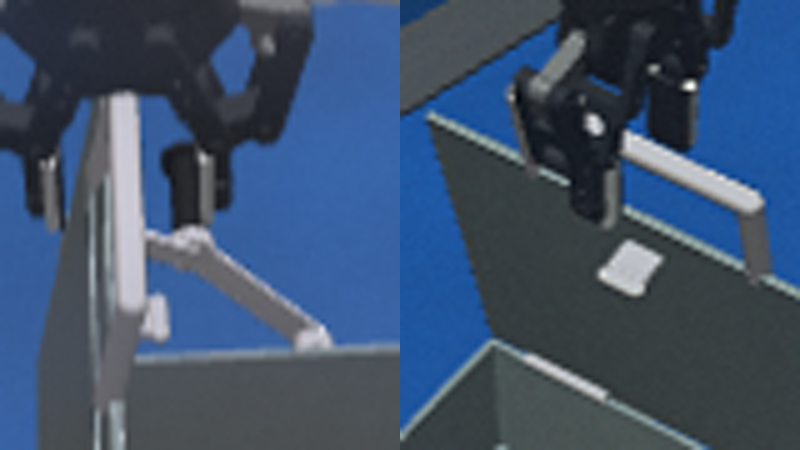

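View pics/wrist9.png

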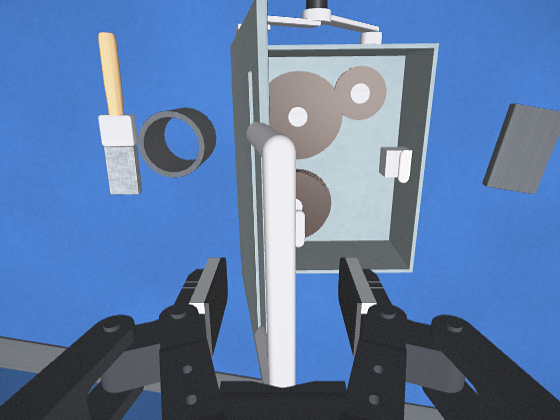

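The bar is centred between the pads at col 282. Closing.

Request:
{"fn": "drive_tool", "kwargs": {"moves": [[[0, 0, -1], 0], [[0, 0, -2], 0], [[0, 0, -2], 0], [[0, 0, -2], 0], [[0, 0, -2], 0], [[0, 0, -2], 0], [[0, 0, -2], 0], [[0, 0, -2], 0]], "fingers": 5, "squeeze": 40}}

```text
time: 12.58
tool_pos: [630.1, 22.4, 352.7]
tcp_rot: [-180.0, 0.0, -168.4]
ft_force: [3.1, -1.3, 0.4]
finger_gap: 10.6
```

Run:
```python
import numpy as np
# arc about hinge: chest -x dir f=(-.208,.978); hinge bar start
th0=1.39
for L in [1.39,1.3,1.2,1.1,1.0,.9,.8,.7,.6,.5,.4,.3,.2,.15,.1,.06,.03,0]:
    h=238*(np.cos(L)-np.cos(th0)); z=238*(np.sin(L)-np.sin(th0))
    print(L,np.round([-.205*h,.979*h,z],1))
```

```text
1.39 [-0.  0.  0.]
1.3 [-4.3 20.4 -4.8]
1.2 [ -8.9  42.5 -12.3]
1.1 [-13.4  63.8 -22. ]
1.0 [-17.6  84.  -33.9]
0.9 [-21.6 102.9 -47.7]
0.8 [-25.2 120.4 -63.4]
0.7 [-28.5 136.3 -80.8]
0.6 [-31.5 150.4 -99.7]
0.5 [ -34.   162.6 -120. ]
0.4 [ -36.2  172.7 -141.4]
0.3 [ -37.8  180.7 -163.8]
0.2 [ -39.   186.5 -186.8]
0.15 [ -39.5  188.5 -198.6]
0.1 [ -39.8  189.9 -210.4]
0.06 [ -39.9  190.7 -219.8]
0.03 [ -40.  191. -227.]
0 [ -40.   191.1 -234.1]
```

Request:
{"fn": "drive_tool", "kwargs": {"moves": [[[-0.5, 2.3, -0.5], 0], [[-1.0, 4.7, -1.0], 0], [[-1.5, 7.2, -1.6], 0], [[-2.1, 9.8, -2.2], 0], [[-2.6, 12.4, -2.8], 0], [[-3.2, 15.0, -3.5], 0], [[-3.7, 17.7, -4.1], 0], [[-4.3, 20.4, -4.8], 0]]}}

```text
time: 13.25
tool_pos: [625.6, 43.4, 347.7]
tcp_rot: [180.0, 0.0, -168.3]
ft_force: [3.1, -1.3, 0.7]
finger_gap: 10.2
```

Request:
{"fn": "drive_tool", "kwargs": {"moves": [[[-0.6, 2.8, -0.8], 0], [[-1.1, 5.6, -1.6], 0], [[-1.7, 8.4, -2.5], 0], [[-2.3, 11.1, -3.4], 0], [[-2.9, 13.9, -4.4], 0], [[-3.5, 16.6, -5.4], 0], [[-4.0, 19.4, -6.4], 0], [[-4.6, 22.1, -7.5], 0]]}}

```text
time: 13.92
tool_pos: [620.8, 65.4, 340.1]
tcp_rot: [180.0, -0.0, -168.3]
ft_force: [0.6, -1.6, 1.5]
finger_gap: 10.7
```

Request:
{"fn": "drive_tool", "kwargs": {"moves": [[[-0.6, 2.7, -1.1], 0], [[-1.1, 5.4, -2.2], 0], [[-1.7, 8.1, -3.4], 0], [[-2.3, 10.8, -4.6], 0], [[-2.8, 13.4, -5.9], 0], [[-3.4, 16.1, -7.2], 0], [[-3.9, 18.7, -8.4], 0], [[-4.5, 21.3, -9.7], 0]]}}

```text
time: 14.58
tool_pos: [616.3, 86.7, 330.3]
tcp_rot: [180.0, -0.0, -168.3]
ft_force: [-1.9, -1.0, 2.3]
finger_gap: 10.6
```

Run:
```python
from h import *
s=snap('side','side10')
s=r.sense(); print({k:np.round(s[k],1) for k in ['time','tool_pos','tcp_rot','ft_force','finger_gap']})
```

```text
{'time': np.float64(14.6), 'tool_pos': array([616.2,  87.1, 330. ]), 'tcp_rot': array([ 180. ,   -0. , -168.3]), 'ft_force': array([-2. , -1. ,  1.3]), 'finger_gap': np.float64(10.5)}
```

View pics/side10.png

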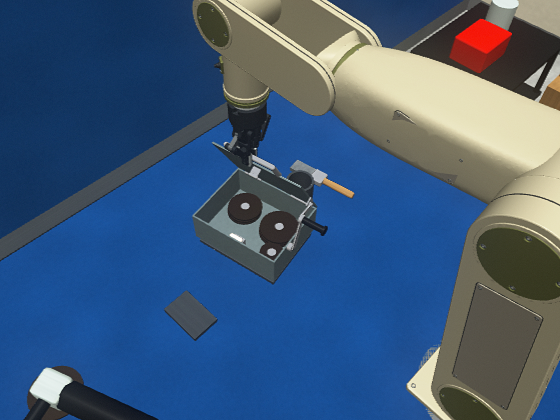

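The lid follows and the stay is folding (knob at (318,229)). Forces are small, so I'm carrying on.

Request:
{"fn": "drive_tool", "kwargs": {"moves": [[[-0.5, 2.6, -1.4], 0], [[-1.1, 5.2, -2.8], 0], [[-1.6, 7.7, -4.2], 0], [[-2.1, 10.3, -5.7], 0], [[-2.7, 12.8, -7.2], 0], [[-3.2, 15.3, -8.7], 0], [[-3.7, 17.8, -10.3], 0], [[-4.2, 20.2, -11.9], 0]]}}

```text
time: 15.3
tool_pos: [612.0, 106.8, 318.3]
tcp_rot: [180.0, -0.0, -168.3]
ft_force: [-5.7, -1.2, 2.9]
finger_gap: 10.3
```

Request:
{"fn": "drive_tool", "kwargs": {"moves": [[[-0.5, 2.4, -1.6], 0], [[-1, 4.9, -3.3], 0], [[-1.5, 7.2, -5.0], 0], [[-2.0, 9.6, -6.7], 0], [[-2.5, 12.0, -8.4], 0], [[-3.0, 14.3, -10.2], 0], [[-3.5, 16.6, -12.0], 0], [[-4.0, 18.9, -13.8], 0]]}}

```text
time: 15.97
tool_pos: [608.1, 125.8, 304.5]
tcp_rot: [180.0, -0.0, -168.3]
ft_force: [-4.8, -0.9, 2.2]
finger_gap: 10.5
```

Request:
{"fn": "drive_tool", "kwargs": {"moves": [[[-0.5, 2.3, -1.9], 0], [[-0.9, 4.5, -3.8], 0], [[-1.4, 6.7, -5.7], 0], [[-1.8, 8.9, -7.7], 0], [[-2.3, 11.1, -9.7], 0], [[-2.7, 13.3, -11.6], 0], [[-3.2, 15.4, -13.6], 0], [[-3.6, 17.5, -15.7], 0]]}}

```text
time: 16.63
tool_pos: [604.4, 143.2, 288.7]
tcp_rot: [180.0, -0.0, -168.3]
ft_force: [-6.0, -1.1, 1.2]
finger_gap: 10.4
```

Run:
```python
from h import *
s=snap('side','side11');snap('scene','scene11');snap('wrist','wrist11')
a=cv2.imread('pics/scene11.png')[140:350,180:390]; b=cv2.imread('pics/side11.png')[90:300,150:360]
cv2.imwrite('pics/c12.png',cv2.resize(np.hstack([a,b]),None,fx=1.9,fy=1.9,interpolation=cv2.INTER_CUBIC))
```

```text
(no output)
```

View pics/c12.png

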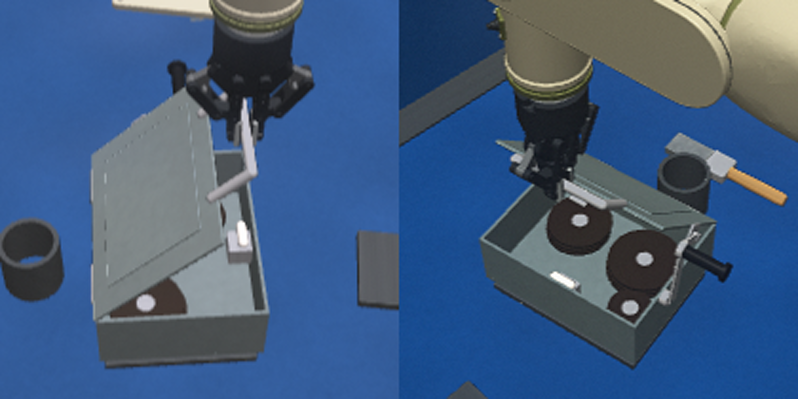

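View pics/wrist11.png

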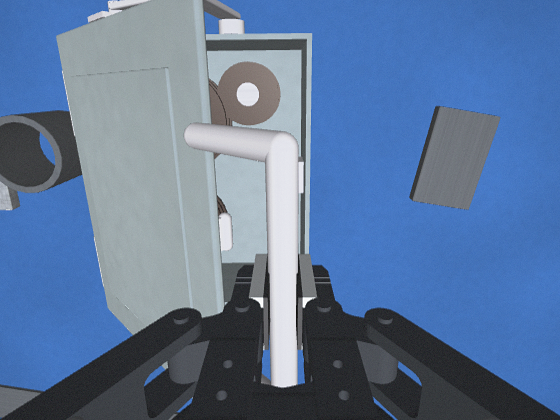

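Request:
{"fn": "drive_tool", "kwargs": {"moves": [[[-0.5, 2.1, -2.1], 0], [[-1.1, 4.1, -4.2], 0], [[-1.6, 6.1, -6.3], 0], [[-2.2, 8.1, -8.5], 0], [[-2.7, 10.1, -10.7], 0], [[-3.2, 12.1, -12.9], 0], [[-3.7, 14.0, -15.1], 0], [[-4.2, 15.9, -17.4], 0]]}}

```text
time: 17.45
tool_pos: [600.9, 159.0, 271.7]
tcp_rot: [-180.0, 0.1, -168.4]
ft_force: [1.3, -0.3, 0.7]
finger_gap: 10.1
```

Request:
{"fn": "drive_tool", "kwargs": {"moves": [[[-0.5, 1.8, -2.3], 0], [[-1.0, 3.6, -4.6], 0], [[-1.5, 5.4, -7.0], 0], [[-2.0, 7.2, -9.3], 0], [[-2.5, 8.9, -11.7], 0], [[-2.9, 10.7, -14.1], 0], [[-3.3, 12.4, -16.5], 0], [[-3.7, 14.1, -18.9], 0]]}}

```text
time: 18.12
tool_pos: [597.7, 173.2, 253.1]
tcp_rot: [-180.0, 0.1, -168.3]
ft_force: [6.0, 0.2, 0.1]
finger_gap: 10.5
```

Request:
{"fn": "drive_tool", "kwargs": {"moves": [[[-0.3, 1.6, -2.5], 0], [[-0.7, 3.2, -5.0], 0], [[-1.0, 4.7, -7.5], 0], [[-1.3, 6.3, -10.0], 0], [[-1.6, 7.8, -12.6], 0], [[-1.9, 9.3, -15.1], 0], [[-2.2, 10.8, -17.7], 0], [[-2.5, 12.2, -20.3], 0]]}}

```text
time: 18.78
tool_pos: [595.0, 185.4, 232.6]
tcp_rot: [-180.0, 0.1, -168.3]
ft_force: [4.2, 1.1, 0.1]
finger_gap: 10.2
```

Request:
{"fn": "drive_tool", "kwargs": {"moves": [[[-0.3, 1.3, -2.6], 0], [[-0.6, 2.6, -5.3], 0], [[-0.9, 3.9, -7.9], 0], [[-1.2, 5.2, -10.6], 0], [[-1.5, 6.4, -13.3], 0], [[-1.8, 7.7, -16.0], 0], [[-2.0, 8.9, -18.7], 0], [[-2.2, 10.1, -21.4], 0]]}}

```text
time: 19.45
tool_pos: [592.6, 195.5, 211.1]
tcp_rot: [-180.0, 0.1, -168.3]
ft_force: [4.6, 1.1, 0.1]
finger_gap: 10.5
```

Run:
```python
from h import *
s=snap('side','side12');snap('scene','scene12');snap('wrist','wrist12')
a=cv2.imread('pics/scene12.png')[140:350,180:390]; b=cv2.imread('pics/side12.png')[90:300,150:360]
cv2.imwrite('pics/c13.png',cv2.resize(np.hstack([a,b]),None,fx=1.9,fy=1.9,interpolation=cv2.INTER_CUBIC))
print(plane('scene0',383,281,14))
```

```text
[568.44677901 336.56815911  14.        ]
```

View pics/c13.png

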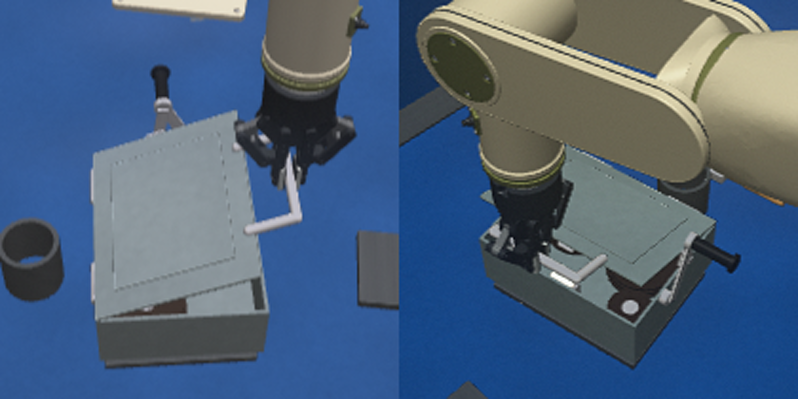

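View pics/wrist12.png

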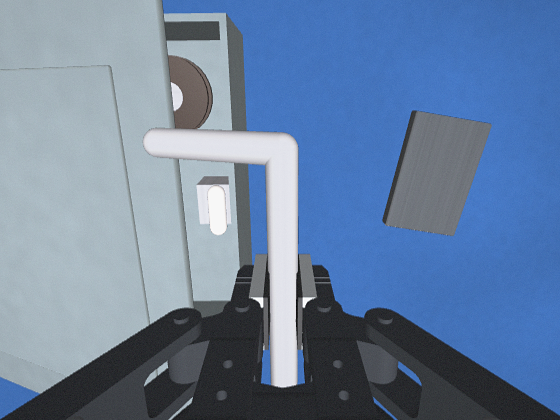

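Request:
{"fn": "drive_tool", "kwargs": {"moves": [[[-0.1, 1.1, -2.8], 0], [[-0.2, 2.1, -5.5], 0], [[-0.3, 3.1, -8.3], 0], [[-0.4, 4.2, -11.1], 0], [[-0.5, 5.2, -13.9], 0], [[-0.6, 6.1, -16.8], 0], [[-0.7, 7.1, -19.6], 0], [[-0.8, 8.0, -22.4], 0]]}}

```text
time: 20.27
tool_pos: [590.9, 203.4, 188.1]
tcp_rot: [180.0, -0.1, -168.3]
ft_force: [1.0, 2.5, 1.0]
finger_gap: 10.9
```

Request:
{"fn": "drive_tool", "kwargs": {"moves": [[[-0.1, 0.8, -2.8], 0], [[-0.2, 1.6, -5.7], 0], [[-0.3, 2.3, -8.5], 0], [[-0.4, 3.1, -11.4], 0], [[-0.5, 3.8, -14.3], 0], [[-0.6, 4.5, -17.2], 0], [[-0.7, 5.2, -20.1], 0], [[-0.8, 5.8, -23], 0]]}}

```text
time: 20.93
tool_pos: [589.9, 209.0, 164.9]
tcp_rot: [-180.0, -0.1, -168.3]
ft_force: [-5.0, 0.8, 0.2]
finger_gap: 10.9
```

Request:
{"fn": "drive_tool", "kwargs": {"moves": [[[0, 0.3, -1.5], 0], [[-0.1, 0.6, -3.0], 0], [[-0.1, 0.9, -4.5], 0], [[-0.2, 1.1, -6.0], 0], [[-0.2, 1.4, -7.4], 0], [[-0.3, 1.6, -8.9], 0], [[-0.3, 1.8, -10.4], 0], [[-0.4, 2.0, -11.8], 0]]}}

```text
time: 21.6
tool_pos: [589.4, 210.9, 153.2]
tcp_rot: [-180.0, -0.1, -168.3]
ft_force: [-5.2, 1.8, -0.7]
finger_gap: 10.5
```

Request:
{"fn": "drive_tool", "kwargs": {"moves": [[[0, 0.2, -1.5], 0], [[0, 0.4, -3.0], 0], [[-0.1, 0.6, -4.5], 0], [[-0.1, 0.8, -6.0], 0], [[-0.2, 1.0, -7.4], 0], [[-0.2, 1.1, -8.9], 0], [[-0.3, 1.3, -10.4], 0], [[-0.3, 1.4, -11.8], 0]]}}

```text
time: 22.27
tool_pos: [589.1, 212.2, 141.3]
tcp_rot: [-180.0, -0.1, -168.3]
ft_force: [-5.3, 1.6, -0.7]
finger_gap: 10.6
```

Request:
{"fn": "drive_tool", "kwargs": {"moves": [[[-0.2, 0.1, -0.8], 0], [[-0.4, 0.1, -1.6], 0], [[-0.6, 0.2, -2.4], 0], [[-0.8, 0.2, -3.2], 0], [[-0.8, 0.3, -4.0], 0], [[-0.8, 0.3, -4.8], 0], [[-0.8, 0.4, -5.5], 0], [[-0.8, 0.4, -6.0], 0]]}}

```text
time: 22.93
tool_pos: [589.1, 212.4, 136.4]
tcp_rot: [-180.0, 0.0, -168.4]
ft_force: [-5.0, -2.0, 2.9]
finger_gap: 10.7
```

Run:
```python
from h import *
s=snap('side','side13');snap('scene','scene13')
a=cv2.imread('pics/scene13.png')[140:350,180:390]; b=cv2.imread('pics/side13.png')[90:300,150:360]
cv2.imwrite('pics/c14.png',cv2.resize(np.hstack([a,b]),None,fx=1.9,fy=1.9,interpolation=cv2.INTER_CUBIC))
s=r.sense(); print({k:np.round(s[k],1) for k in ['time','tool_pos','tcp_rot','ft_force','finger_gap']})
```

```text
{'time': np.float64(23.0), 'tool_pos': array([589.1, 212.4, 136.4]), 'tcp_rot': array([-180. ,   -0. , -168.4]), 'ft_force': array([-5.4, -2.7,  3.4]), 'finger_gap': np.float64(10.8)}
```

View pics/c14.png

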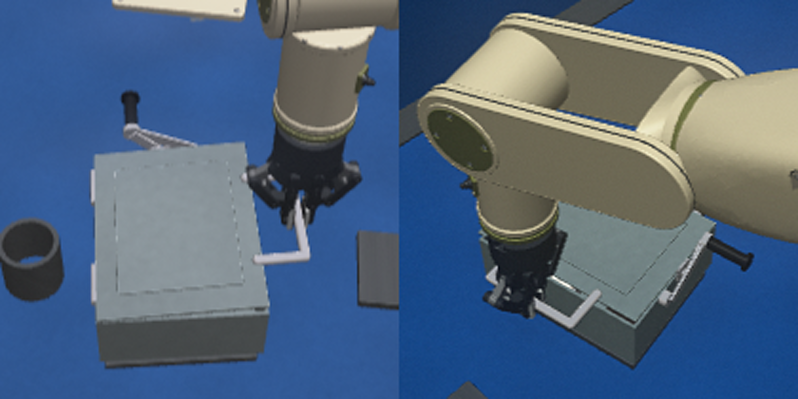

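The lid now rests on the catch with force starting to rise. Pressing in small steps.

Request:
{"fn": "drive_tool", "kwargs": {"moves": [[[0, 0, -0.5], 0], [[0, 0, -1], 0], [[0, 0, -1.5], 0], [[0, 0, -2], 0], [[0, 0, -2.5], 0], [[0, 0, -3], 0], [[0, 0, -3.5], 0], [[0, 0, -4], 0]]}}

```text
time: 23.7
tool_pos: [589.1, 212.5, 133.0]
tcp_rot: [-180.0, 0.0, -168.4]
ft_force: [-7.7, -2.0, 6.7]
finger_gap: 10.2
```

Request:
{"fn": "drive_tool", "kwargs": {"moves": [[[0, 0, -0.4], 0], [[0, 0, -0.8], 0], [[0, 0, -1.2], 0], [[0, 0, -1.6], 0], [[0, 0, -2], 0], [[0, 0, -2.4], 0], [[0, 0, -2.7], 0], [[0, 0, -3], 0]]}}

```text
time: 24.37
tool_pos: [589.2, 212.4, 130.5]
tcp_rot: [-180.0, 0.0, -168.4]
ft_force: [-8.7, -2.8, 8.9]
finger_gap: 10.5
```

Request:
{"fn": "drive_tool", "kwargs": {"moves": [[[-0.3, 0, -0.4], 0], [[-0.6, 0, -0.8], 0], [[-0.9, 0, -1.2], 0], [[-1.2, 0, -1.6], 0], [[-1.5, 0, -2], 0], [[-1.5, 0, -2.4], 0], [[-1.5, 0, -2.7], 0], [[-1.5, 0, -3], 0]]}}

```text
time: 25.03
tool_pos: [589.1, 212.5, 128.7]
tcp_rot: [-179.9, 0.2, -168.4]
ft_force: [-5.2, -3.6, 11.8]
finger_gap: 10.3
```

Request:
{"fn": "drive_tool", "kwargs": {"moves": [[[0, 0, -0.4], 0], [[0, 0, -0.8], 0], [[0, 0, -1.2], 0], [[0, 0, -1.5], 0], [[0, 0, -1.8], 0], [[0, 0, -2.0], 0], [[0, 0, -2.0], 0], [[0, 0, -2.0], 0]]}}

```text
time: 25.7
tool_pos: [589.1, 212.6, 126.8]
tcp_rot: [-180.0, 0.2, -168.4]
ft_force: [-6.5, -2.4, 12.4]
finger_gap: 10.4
```

Request:
{"fn": "drive_tool", "kwargs": {"moves": [[[0, 0, -0.4], 0], [[0, 0, -0.8], 0], [[0, 0, -1.2], 0], [[0, 0, -1.5], 0], [[0, 0, -1.8], 0], [[0, 0, -2.0], 0], [[0, 0, -2.0], 0], [[0, 0, -2.0], 0]]}}

```text
time: 26.37
tool_pos: [589.1, 212.6, 125.1]
tcp_rot: [-180.0, 0.2, -168.4]
ft_force: [-7.0, -3.8, 13.7]
finger_gap: 10.6
```

Request:
{"fn": "drive_tool", "kwargs": {"moves": [[[0, 0, -0.4], 0], [[0, 0, -0.8], 0], [[0, 0, -1.2], 0], [[0, 0, -1.5], 0], [[0, 0, -1.5], 0], [[0, 0, -1.5], 0], [[0, 0, -1.5], 0], [[0, 0, -1.5], 0]]}}

```text
time: 27.03
tool_pos: [589.1, 212.6, 123.8]
tcp_rot: [-180.0, 0.2, -168.4]
ft_force: [-9.1, -4.6, 16.5]
finger_gap: 10.6
```

Request:
{"fn": "drive_tool", "kwargs": {"moves": [[[-0.2, 0, -0.3], 0], [[-0.4, 0, -0.6], 0], [[-0.6, 0, -0.9], 0], [[-0.8, 0, -1.2], 0], [[-0.8, 0, -1.4], 0], [[-0.8, 0, -1.5], 0], [[-0.8, 0, -1.5], 0], [[-0.8, 0, -1.5], 0]]}}

```text
time: 27.7
tool_pos: [589.1, 212.6, 122.9]
tcp_rot: [-180.0, 0.3, -168.4]
ft_force: [-6.7, -3.9, 16.2]
finger_gap: 10.8
```

Run:
```python
from h import *
s=snap('side','side14');snap('scene','scene14');snap('wrist','wrist14')
a=cv2.imread('pics/scene14.png')[200:320,220:350]; b=cv2.imread('pics/side14.png')[170:290,190:320]
cv2.imwrite('pics/c15.png',cv2.resize(np.hstack([a,b]),None,fx=3,fy=3,interpolation=cv2.INTER_CUBIC))
s=r.sense(); print({k:np.round(s[k],1) for k in ['time','tool_pos','tcp_rot','ft_force','finger_gap']})
```

```text
{'time': np.float64(27.8), 'tool_pos': array([589.1, 212.6, 122.9]), 'tcp_rot': array([-180. ,    0.3, -168.4]), 'ft_force': array([-7.2, -4.9, 16.5]), 'finger_gap': np.float64(10.8)}
```

View pics/c15.png

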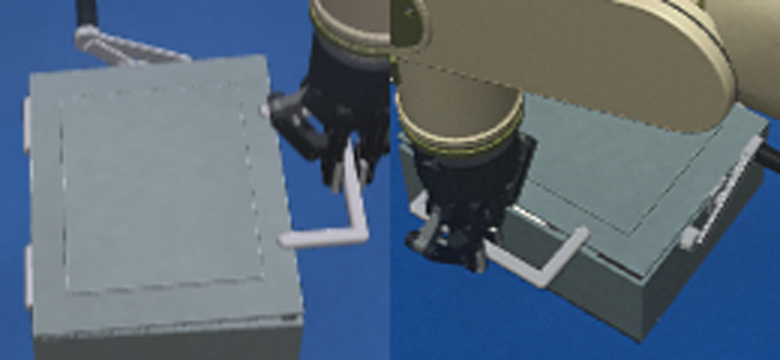

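View pics/wrist14.png

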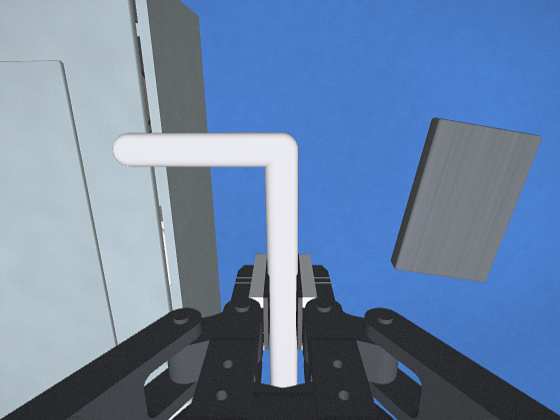

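There is still a small gap at the front (wrist view, col ~160). The force is 16 N, inside the expected catch range, so I'm continuing.

Request:
{"fn": "drive_tool", "kwargs": {"moves": [[[0, 0, -0.3], 0], [[0, 0, -0.6], 0], [[0, 0, -0.9], 0], [[0, 0, -1.2], 0], [[0, 0, -1.4], 0], [[0, 0, -1.5], 0], [[0, 0, -1.5], 0], [[0, 0, -1.5], 0]]}}

```text
time: 28.52
tool_pos: [589.1, 212.6, 121.7]
tcp_rot: [-180.0, 0.3, -168.4]
ft_force: [-6.9, -4.6, 18.3]
finger_gap: 10.2
```

Request:
{"fn": "drive_tool", "kwargs": {"moves": [[[0, 0, -0.3], 0], [[0, 0, -0.6], 0], [[0, 0, -0.9], 0], [[0, 0, -1.2], 0], [[0, 0, -1.4], 0], [[0, 0, -1.5], 0], [[0, 0, -1.5], 0], [[0, 0, -1.5], 0]]}}

```text
time: 29.18
tool_pos: [589.1, 212.6, 120.3]
tcp_rot: [-180.0, 0.3, -168.4]
ft_force: [-7.7, -5.1, 19.7]
finger_gap: 10.7
```

Request:
{"fn": "drive_tool", "kwargs": {"moves": [[[0, 0, -0.3], 0], [[0, 0, -0.6], 0], [[0, 0, -0.9], 0], [[0, 0, -1.2], 0], [[0, 0, -1.2], 0], [[0, 0, -1.2], 0], [[0, 0, -1.2], 0], [[0, 0, -1.2], 0]]}}

```text
time: 29.85
tool_pos: [589.1, 212.6, 119.3]
tcp_rot: [-180.0, 0.3, -168.4]
ft_force: [-9.1, -5.9, 20.2]
finger_gap: 10.8
```

Request:
{"fn": "drive_tool", "kwargs": {"moves": [[[0, 0, -0.3], 0], [[0, 0, -0.6], 0], [[0, 0, -0.9], 0], [[0, 0, -1.2], 0], [[0, 0, -1.2], 0], [[0, 0, -1.2], 0], [[0, 0, -1.2], 0], [[0, 0, -1.2], 0]]}}

```text
time: 30.52
tool_pos: [588.8, 213.2, 116.2]
tcp_rot: [180.0, 0.3, -168.4]
ft_force: [-1.8, -0.9, 9.0]
finger_gap: 10.6
```

The force dropped from 20 to 9 N, so the lid has clicked. Pressing on until it is firm.

Request:
{"fn": "drive_tool", "kwargs": {"moves": [[[0, 0, -0.3], 0], [[0, 0, -0.6], 0], [[0, 0, -0.9], 0], [[0, 0, -1.0], 0], [[0, 0, -1.0], 0], [[0, 0, -1.0], 0], [[0, 0, -1.0], 0], [[0, 0, -1.0], 0]]}}

```text
time: 31.18
tool_pos: [588.8, 213.2, 115.3]
tcp_rot: [180.0, 0.3, -168.4]
ft_force: [-2.1, -0.5, 8.7]
finger_gap: 10.6
```

Run:
```python
from h import *
s=snap('side','side15');snap('scene','scene15');snap('wrist','wrist15')
a=cv2.imread('pics/scene15.png')[200:320,220:350]; b=cv2.imread('pics/side15.png')[170:290,190:320]
cv2.imwrite('pics/c16.png',cv2.resize(np.hstack([a,b]),None,fx=3,fy=3,interpolation=cv2.INTER_CUBIC))
s=r.sense(); print({k:np.round(s[k],1) for k in ['time','tool_pos','tcp_rot','ft_force','finger_gap']})
```

```text
{'time': np.float64(31.3), 'tool_pos': array([588.8, 213.2, 115.2]), 'tcp_rot': array([ 180. ,    0.3, -168.4]), 'ft_force': array([-2.1,  0.2, 10.3]), 'finger_gap': np.float64(10.4)}
```

View pics/c16.png

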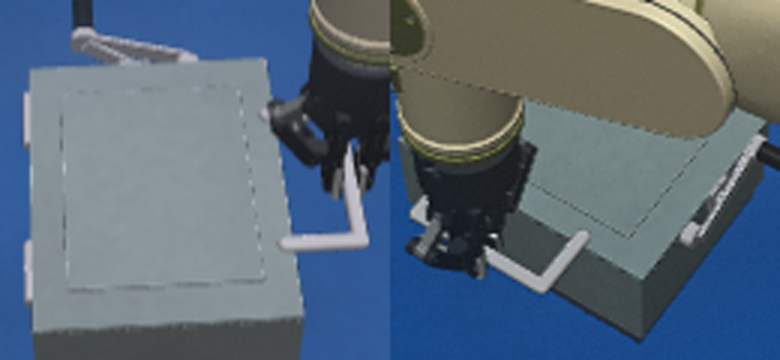

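View pics/wrist15.png

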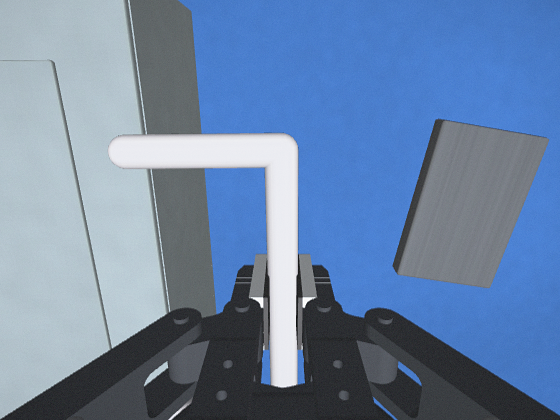

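Request:
{"fn": "drive_tool", "kwargs": {"moves": [[[0, 0, -0.4], 0], [[0, 0, -0.8], 0], [[0, 0, -1.2], 0], [[0, 0, -1.6], 0], [[0, 0, -2.0], 0], [[0, 0, -2.0], 0], [[0, 0, -2.0], 0], [[0, 0, -2.0], 0]]}}

```text
time: 32.0
tool_pos: [588.8, 213.2, 113.5]
tcp_rot: [180.0, 0.3, -168.4]
ft_force: [-3.1, -0.4, 11.4]
finger_gap: 10.3
```

Request:
{"fn": "drive_tool", "kwargs": {"moves": [[[0, 0, -0.4], 0], [[0, 0, -0.8], 0], [[0, 0, -1.2], 0], [[0, 0, -1.6], 0], [[0, 0, -2.0], 0], [[0, 0, -2.0], 0], [[0, 0, -2.0], 0], [[0, 0, -2.0], 0]]}}

```text
time: 32.67
tool_pos: [588.9, 213.2, 111.8]
tcp_rot: [180.0, 0.3, -168.4]
ft_force: [-4.0, -1.1, 13.2]
finger_gap: 10.3
```

Run:
```python
from h import *
snap('wrist','wrist16')
a=cv2.imread('pics/wrist15.png')[0:330,60:240]; b=cv2.imread('pics/wrist16.png')[0:330,60:240]
cv2.imwrite('pics/c17.png',cv2.resize(np.hstack([a,b]),None,fx=1.8,fy=1.8,interpolation=cv2.INTER_CUBIC))
s=r.sense(); print({k:np.round(s[k],1) for k in ['time','tool_pos','tcp_rot','ft_force','finger_gap']})
```

```text
{'time': np.float64(32.7), 'tool_pos': array([588.9, 213.2, 111.8]), 'tcp_rot': array([ 180. ,    0.3, -168.4]), 'ft_force': array([-4.7, -1.5, 13.9]), 'finger_gap': np.float64(10.7)}
```

View pics/c17.png

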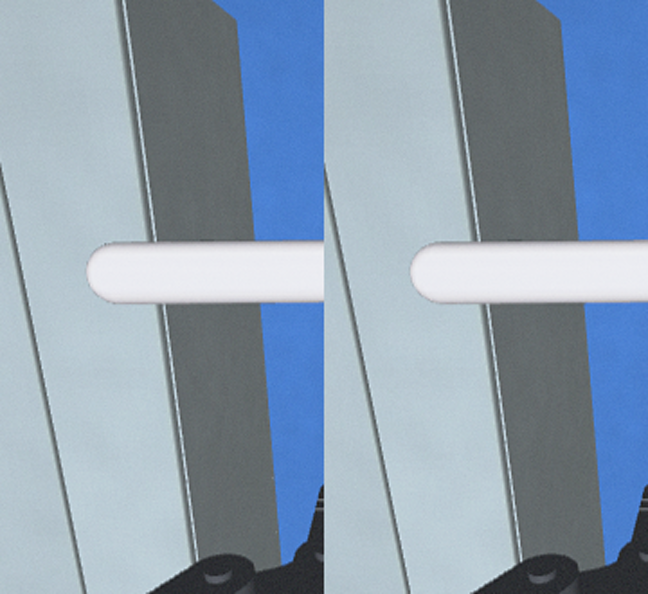

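The front edge is shut with no gap. Easing the load off before opening the fingers.

Request:
{"fn": "drive_tool", "kwargs": {"moves": [[[0, 0, 1], 0], [[0, 0, 2], 0], [[0, 0, 3], 0], [[0, 0, 4], 0], [[0, 0, 5], 0], [[0, 0, 6], 0], [[0, 0, 7], 0], [[0, 0, 7], 0]]}}

```text
time: 33.38
tool_pos: [588.8, 213.2, 118.0]
tcp_rot: [180.0, 0.3, -168.4]
ft_force: [-0.8, 0.5, 6.6]
finger_gap: 10.8
```

Request:
{"fn": "drive_tool", "kwargs": {"moves": [[[0, 0, 1], 0], [[0, 0, 2], 0], [[0, 0, 3], 0], [[0, 0, 4], 0], [[0, 0, 4], 0], [[0, 0, 4], 0], [[0, 0, 4], 0], [[0, 0, 4], 0]]}}

```text
time: 34.05
tool_pos: [588.7, 213.2, 120.9]
tcp_rot: [180.0, 0.3, -168.4]
ft_force: [6.0, 2.1, 3.0]
finger_gap: 10.2
```

Request:
{"fn": "drive_tool", "kwargs": {"moves": [[[0, 0, 0], 0], [[0, 0, 0], 0], [[0, 0, 0], 0], [[0, 0, 0], 0], [[0, 0, 0], 0], [[0, 0, 0], 0], [[0, 0, 0], 0], [[0, 0, 0], 0]], "fingers": 45}}

```text
time: 34.72
tool_pos: [586.7, 212.8, 119.6]
tcp_rot: [-180.0, -0.0, -168.3]
ft_force: [0.2, 0.4, 0.6]
finger_gap: 45.2
```

Run:
```python
from h import *
snap('wrist','wrist17')
s=r.sense(); print({k:np.round(s[k],1) for k in ['time','tool_pos','tcp_rot','ft_force','finger_gap']})
```

```text
{'time': np.float64(34.8), 'tool_pos': array([586.7, 212.8, 119.7]), 'tcp_rot': array([-180. ,   -0. , -168.3]), 'ft_force': array([-0.2, -0.5,  0. ]), 'finger_gap': np.float64(45.0)}
```

View pics/wrist17.png

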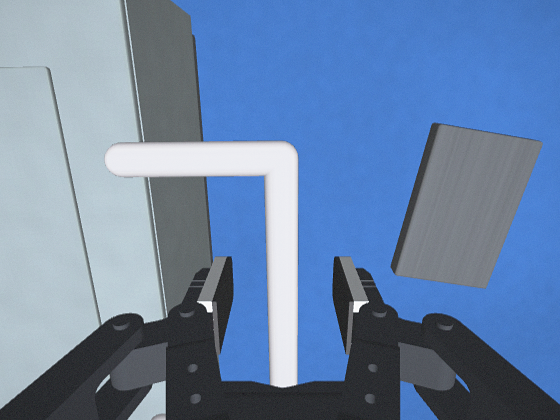

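The lid stays shut and the bar is free between the pads. Retreating straight up.

Request:
{"fn": "drive_tool", "kwargs": {"moves": [[[0, 0, 8], 0], [[0, 0, 20], 0], [[0, 0, 40], 0], [[0, 0, 65], 0], [[0, 0, 90], 0], [[0, 0, 115], 0], [[0, 0, 140], 0], [[0, 0, 160], 0]]}}

```text
time: 35.43
tool_pos: [587.2, 213.0, 284.0]
tcp_rot: [180.0, 0.2, -168.3]
ft_force: [-0.2, -0.5, -1.3]
finger_gap: 44.8
```

Request:
{"fn": "drive_tool", "kwargs": {"moves": [[[-15, 0, 5], 0], [[-35, 0, 10], 0], [[-55, 0, 15], 0], [[-75, 0, 20], 0], [[-95, 0, 20], 0], [[-110, 0, 20], 0], [[-110, 0, 20], 0], [[-110, 0, 20], 0]]}}

```text
time: 36.1
tool_pos: [476.8, 213.1, 301.4]
tcp_rot: [180.0, 0.2, -168.3]
ft_force: [-0.6, 0.7, 0.6]
finger_gap: 44.9
```

Run:
```python
from h import *
np.set_printoptions(precision=1,suppress=True)
for n in ['scene','side','wrist']: snap(n,n+'18')
a=cv2.imread('pics/scene18.png')[130:340,140:410]; b=cv2.imread('pics/side18.png')[130:340,150:360]
cv2.imwrite('pics/c18.png',cv2.resize(np.hstack([a,b]),None,fx=1.65,fy=1.65,interpolation=cv2.INTER_CUBIC))
s=r.sense(); print({k:np.round(s[k],1) for k in ['time','tool_pos','ft_force','finger_gap']})
```

```text
{'time': np.float64(36.2), 'tool_pos': array([477.4, 212.8, 300.2]), 'ft_force': array([ 0.3,  0.5, -0.7]), 'finger_gap': np.float64(45.3)}
```

View pics/c18.png

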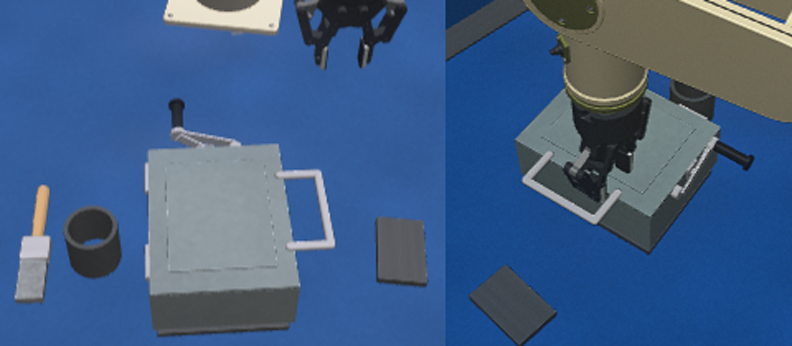

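View pics/wrist18.png

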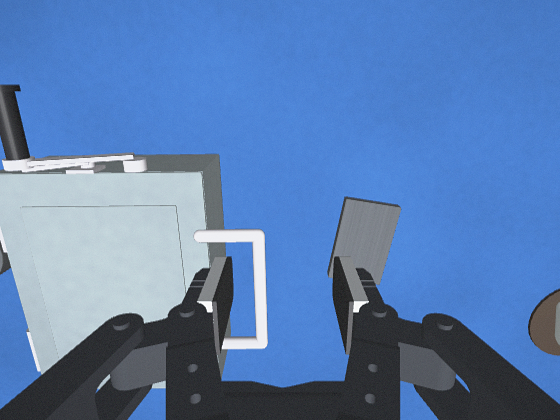

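The lid is flush and the bar is level in front of the chest. The brush, pipe and offcut are where they were, and the gripper is clear. Handing in.

```bash
python3 -c "
from bench import r
print(r.hand_in())"
```

```text
the job is handed in; nothing more can be done
None
```

The chest is shut and clicked home, and I handed the job in at about 36 s of the 72 s allowed.

- **Stay:** I gripped the pull knob and moved it up past centre until the lid began to follow. I then let go, and pictures showed the knee staying unlocked with the lid still up.
- **Lowering:** I gripped the bar and lowered the lid under control through its whole arc, with readings below about 8 N on the way down.
- **Catch:** Pressing took up to about 20 N downward. The force then dropped to about 9 N as the lid clicked in, and I pressed on to about 14 N before easing off and releasing. After the click it rose only about 1 N per mm, not steeply as a hard stop would. I put that down to the soft mounts and judged the lid home from the closed gap.
- **Last checks:** The final pictures show the lid flush with no gap at the front edge and the gripper clear, with force near zero. By eye, the brush, pipe and offcut look unmoved. I did not measure whether the base plate shifted. The bar was pushed sideways by about 9 N at most while I pressed.

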